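# Open the touch-latch cupboard

### The arm

A 6-joint arm with a two-finger parallel gripper is mounted at the origin on a cart in front of the work surface, level with it; the furniture and walls round the work are solid. World frame = base frame: x ahead of the robot, y to its left, z up, the work surface at z = 0. Lengths are in m, angles in degrees, forces in N, time in s.
With the tool pointing down it reaches from about 0.3 to 0.75 m from the base axis. Payload 8.5 kg.
Tool frame: the origin (TCP) lies between the finger pads; the fingertips stand 19 mm ahead of it and the grasp point (between the pads) is the TCP; z points along the fingers, y is the line along which they close (so a half turn about z gives the same grasp; the last joint's range is limited). The gripper opens to 85 mm and grips with 20 to 120 N. Pads are 22 mm wide; open, the fingers measure 114 mm over their backs; the gripper's body (76 mm by 85 mm) begins 54 mm behind the grasp point. The pads swing forward as they close: fully open they stand 13 mm farther back than shut.
Start: joints at [-86.82, 21.807, 74.336, -0, 83.858, -12.336], TCP at [0.147, -0.53, 0.25] pointing down, gripper open.
Joint ranges: [-178.18, 178.18], [-50.72, 133.34], [12.68, 142.11], [-81.47, 261.47], [9.98, 163.14], [-165.26, 165.26]. Speed limits (degrees/s): [136.94, 136.94, 180, 180, 180, 180].

### API

Orientations are given as a 3x3 rotation matrix whose columns are the frame's x, y, z axes.
In Python, from rig import env, optics gives the robot as it stands.
- The arm moves only by the tool arm_command, never from a script. Its argument "commands" is one flat list of numbers, 7 for each row, row after row: the closure, from -1 (fully open) to 1 (shut), so that 0 is half open, then the shift along the tool's x, y, z as a fraction of full scale, then the turn, a rotation vector about the tool's x, y, z as a fraction of full scale. A call has 1 to 12 rows; each row is the pose to reach, as a shift and turn from the pose commanded when the call began, along the tool's axes at that moment; what a row does not reach only later rows make up. Full scale, the value 1, is 500 mm for a shift and 120 degrees for a turn. A row lasts 1/12 s, in which the tool goes at most 41.7 mm and 7.16 degrees, less where a joint would pass 70% of its speed; a pose out of reach is approached as far as the arm can. A call with a number of a shift or a turn outside -1 to 1 is refused whole. A call with a gripper value outside its range is refused whole. The fingers move at their own pace and stop on an object; "newtons" is the grip in N (left out, the last holds). Time passes only in rows, so rows that repeat a pose let the fingers close. It gives the time, the measured TCP pose, the force, the opening and the grip force at its end, in the units of the state.
- env.observe(): the state, without advancing time (a new reading comes with each control period).
- optics.get_image(name): name is "scene" or "top" or "wrist"; returns a dict with "image" (480x640x3 uint8, red, green, blue), "intrinsics" (3x3 intrinsics, pixels), "k1" (the pictures are not rectified: a ray, as slopes to the right and down, at radius r is drawn at 1 + k1 r^2 times it, then the intrinsics apply), "origin" and "orientation" of the camera in the world; the wrist camera has in their place "tool_from_camera" (4x4, takes a point from camera to tool coordinates, whose origin is the TCP and whose axes are the flange's). Camera axes: x right, y down, z forward; pixel columns grow to the right and rows downward; lengths in m; the calibration is good to about 2 mm. A picture is of the moment at which its call begins: read the wrist's pose just before it. There is no depth.
- env.close_job(): hands the job in; it is judged then, once.
The state is a dict: "time_s": time; "q": joint angles; "qvel": joint speeds; "joint_efforts": joint torques, N m; "position": TCP position; "tool_rot": TCP orientation; "ft_force": force on the tool from outside, world axes, zero at the start; "wrist_torque": the same for the moment, N m; "grip_width": finger opening in m; "gripper_force": force on a finger pad.
Only numpy, scipy, OpenCV 4.12 (cv2) and the standard library are available. Lean on these libraries where they do the work, as an engineer would, in place of code of your own. Each camera call takes 0.05 s, during which the arm holds its last target. There are 200 camera calls.

### The job

Press the closed door of the low, wide plywood cupboard near its free edge until the touch latch lets go, then take your fingers right away so that the spring swings the door ajar. Then put the fingers behind the free edge and push the door wide open, about square to the cupboard front, and leave it so. Only push: do not pinch the door, leave the tall, narrow cupboard shut and leave the things standing about where they are.

Things in the scene. Friction and masses are not known exactly. Their poses are not given: they have to be found in the camera images.
- wide_cupboard: the low, wide plywood cupboard to open: 110 mm deep (x, door included), 190 wide (y), 130 high, fixed. Origin: centre of its underside, on the table; x points from door to back, y along the door towards the hinges (at the left seen from the robot, free edge right), z up. The door covers the whole front, outer face at x = -55 mm when shut; the box behind it begins at x = -34 mm
- wide_door (a joint): its angle (rad): 0 shut and latched (start), + opens towards the robot, 1.57 square, stop 1.75. Pressed in at the free edge (3 to 5 N; firm stop after 6.5 mm, at -0.035) the latch lets go by about -0.025; when the finger is drawn back a spring swings the door out to about 0.5 in about half a second. From there it swings with slight friction, stays where left and does not latch again
- wide_door_press (a point): point on the outer face of that door where it is well pressed: 32 mm from the free edge, 50 mm below the door's top edge (80 mm above the table); turns with the door
- wide_door_edge (a point): point on the free upright edge of that door, in the middle of its thickness, 50 mm below its top edge, 186 mm from the hinge axis; turns with the door
- wide_door_hinge (a point): point on the upright hinge axis of that door at table height: x = -48, y = +91 mm in the wide cupboard's frame. The latch parts and a steel striker on the back of the door all lie below 45 mm; above that the back of the door is plain
- wide_door_face: outer panel of that door: plywood 190 mm wide, 126 mm high (z = 4 to 130 mm), 7 mm thick. Origin on the hinge axis at table height; the axes turn with the door and agree with the cupboard's when shut; the panel lies on the -x side, along -y
- wide_door_back: inner panel of that door, 7 mm thick, on the +x side of the same origin and axes; with the outer panel the door is 14 mm thick. Its rim stands back 3 mm from the outer panel's
- narrow_cupboard: the tall, narrow plywood cupboard of the same make, to be left shut: 110 mm deep, 120 mm wide, 190 mm high, fixed. Origin: centre of its underside; axes as for the wide one. The two may have changed places
- narrow_door (a joint): angle of its door (rad), 0 shut; it has the same kind of touch latch
- oil_jar_mid (a point): centre of a glass jar with a yellow lid, 74 mm across, 116 mm high, standing beside the free-edge end of the wide cupboard; leave alone
- spray_can_mid (a point): centre of a white spray can with a grey cap, 68 mm across, 214 mm high, beside the narrow cupboard; leave alone
- tape_roll_mid (a point): centre of a roll of black tape, 62 mm across, 19 mm high, lying on the narrow cupboard; leave alone
- tin_mid (a point): centre of a food tin, 75 mm across, 58 mm high, standing on the table between the cupboards; leave alone. Behind it an open cardboard carton spreads its flaps over the table, 0.25 to 0.45 m up: the front one from about x = 0.53 m on (y = 0 to -0.35), the left one from about x = 0.67 m on (y up to 0.2); keep the arm clear of them

How it is judged (in metres and radians):
On the way, in this order (a step that is already met when the one before it is completed fails the run):
1. the wide cupboard's door is pressed in with the fingers (value of joint wide_door below -0.012 rad and contact force between wide_door_face and the arm above 0.5 N), for 0.02 s.
2. the spring has swung the door ajar by itself, nothing touching it (value of joint wide_door between 0.35 and 1 rad and contact force between each of wide_door_face, wide_door_back and the arm below 0.2 N), for 0.2 s.
At the end, for the whole second after the job is handed in: the wide cupboard's door stands open by 1.3 rad (75 degrees) or more and is at rest; the narrow cupboard is shut; the jar, the spray can, the roll of tape and the tin are within 30 mm of where they stood (value of joint wide_door above 1.3 rad and velocity of joint wide_door between -0.1 and 0.1 rad/s and value of joint narrow_door below 0.03 rad and distance of each of oil_jar_mid, spray_can_mid, tape_roll_mid, tin_mid from where it was at the start of the episode below 0.03 m); the robot touches nothing.
It fails at once if the door is pinched: pressed by more than 4 N on its outer and its inner panel at once (contact force between the fingers and wide_door_face above 4 N and contact force between the fingers and wide_door_back above 4 N).
It fails at once if the narrow cupboard's door comes open (more than 0.05 rad) (value of joint narrow_door above 0.05 rad).
It fails at once if the jar, the spray can, the roll of tape or the tin is moved by more than 30 mm or lifted (distance of any of oil_jar_mid, spray_can_mid, tape_roll_mid, tin_mid from where it was at the start of the episode above 0.03 m).
It also fails if it takes over 48 s, if anything falls off the work surface, if the arm or the gripper's body presses on something with over 40 N, if the wrist force passes 120 N, or if a joint passes its speed limit or range.

## Working session

There is one attempt and no reset: what is moved stays moved. The work goes in short steps, Python scripts to look and compute and a tool call to move; the robot and the scene stay as the last step left them, time stands still between calls to the robot, and variables do not carry over. Pictures are saved under pics/ and viewed, at most 10 in all, crops included, and the job is handed in when it is done.

Besides the shell and the picture viewer there is one more tool, called after "Emit:" in YAML: its name, and indented under it one key for each argument. arm_command: Moves the arm, as the interface text tells. Shift numbers are shares of 500 mm and turn numbers shares of 120 degrees, none past 1 either way. Its arguments: {"type":"object","properties":{"commands":{"type":"array","items":{"type":"number"}},"newtons":{"type":"number"}},"required":["commands"]}

```bash
mkdir -p pics; ls; python3 - <<'E'
from rig import env, optics
import cv2, pickle
s=env.observe(); print(s)
d={}
for n in("scene","top"):
    r=optics.get_image(n); d[n]=r
    cv2.imwrite(f"pics/{n}0.png",r["image"][:,:,::-1]); print(n,{k:v for k,v in r.items() if k!="image"})
pickle.dump(d,open("d0.pkl","wb"))
E
```

```text
pics
{'time_s': 0.0, 'q': array([-8.68189103e+01,  2.18428996e+01,  7.43831986e+01, -2.90327246e-04,
        8.38565204e+01, -1.23381308e+01]), 'qvel': array([-0.0186436 , -0.09530521, -0.00568898, -0.04583222,  0.04732924,
       -0.02397436]), 'joint_efforts': array([-1.04317216e-03, -4.48463380e+01, -2.31279570e+01, -1.76488256e-04,
        4.76682850e-03,  8.64145363e-06]), 'position': array([ 0.14711979, -0.52970361,  0.249703  ]), 'tool_rot': array([[ 9.63540618e-01,  2.67562087e-01, -8.50478423e-05],
       [ 2.67561929e-01, -9.63539590e-01,  1.43946466e-03],
       [ 3.03199205e-04, -1.40973823e-03, -9.99998960e-01]]), 'ft_force': array([0.33076581, 0.60601072, 0.64911756]), 'wrist_torque': array([-0.03138305, -0.01603692, -0.00200613]), 'gripper_force': 0.0, 'grip_width': 0.085469044361766}
scene {'intrinsics': array([[576.78803261,   0.        , 327.3502711 ],
       [  0.        , 576.78803261, 245.24790315],
       [  0.        ,   0.        ,   1.        ]]), 'k1': -0.17688089783325098, 'origin': array([-0.40380548, -0.77124993,  1.05052397]), 'orientation': array([[ 0.57149942, -0.52856652,  0.62769885],
       [-0.82058066, -0.36252776,  0.44183821],
       [-0.00598263, -0.76758782, -0.64091586]])}
top {'intrinsics': array([[437.68666623,   0.        , 319.30445911],
       [  0.        , 437.68666623, 242.73635239],
       [  0.        ,   0.        ,   1.        ]]), 'k1': -0.017284708210755714, 'origin': array([ 0.42488644, -0.10172312,  1.28070475]), 'orientation': array([[-3.05357378e-03, -9.96476126e-01,  8.38212795e-02],
       [-9.99687445e-01,  9.62008129e-04, -2.49817379e-02],
       [ 2.48130687e-02, -8.38713643e-02, -9.96167609e-01]])}
```

View pics/scene0.png

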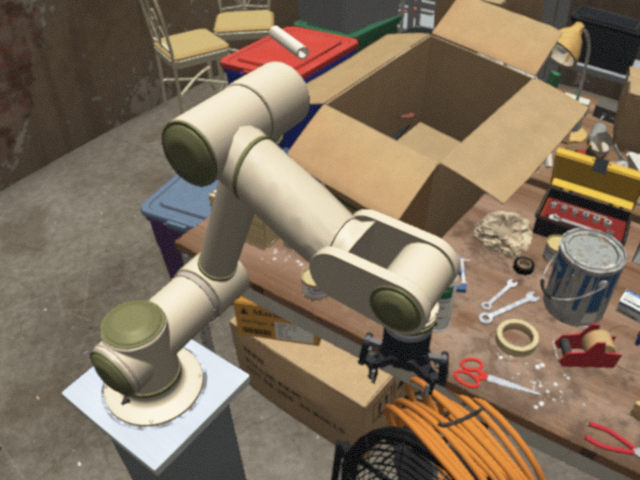

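View pics/top0.png

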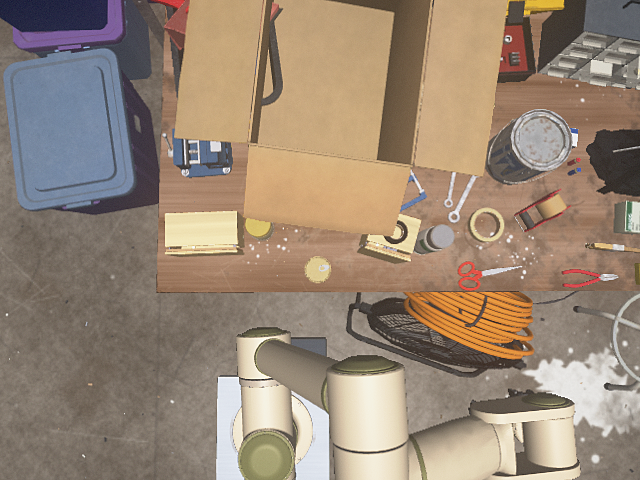

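The top view shows the wide cupboard at about (202,232), with the yellow jar lid at (258,225) at its free edge. The tin is at (318,269), the narrow cupboard with the tape at (392,238) and the can at (437,238). I'll zoom in on the wide cupboard.

```bash
cat > h.py <<'E'
import numpy as np, cv2, pickle
def ray(r,px):
    K=r["intrinsics"]; p=(np.array(px,float)-K[:2,2])/[K[0,0],K[1,1]]
    u=p.copy()
    for _ in range(30): u=p/(1+r["k1"]*(u@u))
    return r["origin"],r["orientation"]@np.r_[u,1]
def onz(r,px,z):
    o,d=ray(r,px); return o+d*(z-o[2])/d[2]
def proj(r,P):
    c=r["orientation"].T@(np.array(P)-r["origin"]); u=c[:2]/c[2]
    return u*(1+r["k1"]*(u@u))*[r["intrinsics"][0,0],r["intrinsics"][1,1]]+r["intrinsics"][:2,2]
E
python3 - <<'E'
from h import *
d=pickle.load(open("d0.pkl","rb")); t=d["top"]["image"][:,:,::-1]
c=cv2.resize(t[195:300,150:350],None,fx=4,fy=4,interpolation=cv2.INTER_CUBIC); cv2.imwrite("pics/crop.png",c)
hsv=cv2.cvtColor(t,cv2.COLOR_BGR2HSV)
for p in [(165,213),(238,211),(238,247),(166,247)]: print(p,onz(d["top"],p,.13),hsv[230,200])
print("jar",onz(d["top"],(258,225),.116),"tin",onz(d["top"],(318,269),.058),"nar",onz(d["top"],(392,235),.19),"edge",onz(d["top"],(300,292),0))
E
```

```text
(165, 213) [0.60079595 0.27620684 0.13      ] [ 23  65 239]
(238, 211) [0.60615492 0.08427148 0.13      ] [ 23  65 239]
(238, 247) [0.51067948 0.08306151 0.13      ] [ 23  65 239]
(166, 247) [0.51088972 0.27119822 0.13      ] [ 23  65 239]
jar [0.57060733 0.03278332 0.116     ] tin [ 0.45423369 -0.12852049  0.058     ] nar [ 0.53602644 -0.31216205  0.19      ] edge [ 0.38897251 -0.07725971  0.        ]
```

View pics/crop.png

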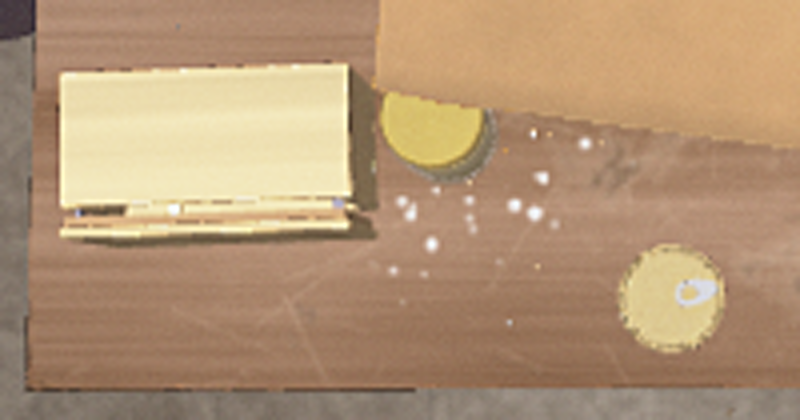

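```bash
python3 - <<'E'
from h import *
d=pickle.load(open("d0.pkl","rb"));T=d["top"]
def c(x,y,z): return onz(T,((x+.5)/4-.5+150,(y+.5)/4-.5+195),z)
n=["bl","br","boxfr","boxfl","doorL","doorR"]
for k,p in zip(n,[(60,73),(350,65),(352,196),(60,208),(60,237),(352,227)]): print(k,c(*p,.13).round(4))
print("jar",c(432,114,.116),"tin",c(672,298,.058),"tableL",c(30,388,0))
a,b=c(60,237,.13),c(352,227,.13); print(np.linalg.norm(a-b), np.degrees(np.arctan2(*(a-b)[:2])))
E
```

```text
bl [0.6011 0.2772 0.13  ]
br [0.6065 0.0866 0.13  ]
boxfr [0.5196 0.0842 0.13  ]
boxfl [0.5119 0.2748 0.13  ]
doorL [0.4929 0.2743 0.13  ]
doorR [0.4992 0.0839 0.13  ]
jar [0.57565458 0.03382795 0.116     ] tin [ 0.45388798 -0.127473    0.058     ] tableL [0.39126669 0.3355967  0.        ]
0.19051761196646377 -1.898234089631287
```

Emit:
arm_command:
  commands: [1,0,0,-0.1,0,0,0,1,0.556,-0.634,-0.1,0,0,0.113,1,0.556,-0.634,-0.1,0,0,0.113,1,0.556,-0.634,-0.1,0,0,0.113,1,0.556,-0.634,-0.1,0,0,0.113,1,0.556,-0.634,-0.1,0,0,0.113,1,0.556,-0.634,-0.1,0,0,0.113,1,0.556,-0.634,-0.1,0,0,0.113,1,0.556,-0.634,-0.1,0,0,0.113,1,0.556,-0.634,-0.1,0,0,0.113,1,0.556,-0.634,-0.1,0,0,0.113,1,0.556,-0.634,-0.1,0,0,0.113]

```text
time_s: 1.1
position: [0.3313, -0.1449, 0.3005]
tool_rot: [[0.999, 0.04, 0.001], [0.04, -0.999, 0.001], [0.001, -0.001, -1.0]]
ft_force: [0.4, -0.2, 0.4]
grip_width: -0.0001
gripper_force: 0.0
```

Emit:
arm_command:
  commands: [1,0.218,-0.514,0,0,0,0,1,0.218,-0.514,0,0,0,0,1,0.218,-0.514,0,0,0,0,1,0.218,-0.514,0,0,0,0,1,0.218,-0.514,0,0,0,0,1,0.218,-0.514,0,0,0,0,1,0.218,-0.514,0,0,0,0,1,0.218,-0.514,0.4,0,0,0,1,0.218,-0.514,0.4,0,0,0,1,0.218,-0.514,0.4,0,0,0,1,0.218,-0.514,0.4,0,0,0,1,0.218,-0.514,0.4,0,0,0]

```text
time_s: 2.1
position: [0.4293, 0.1103, 0.0978]
tool_rot: [[0.999, 0.034, -0.002], [0.034, -0.999, -0.0], [-0.002, -0.0, -1.0]]
ft_force: [0.4, 0.8, -0.2]
grip_width: -0.0003
gripper_force: 0.0
```

```bash
python3 - <<'E'
from rig import env, optics
import cv2
s=env.observe();print(s["position"],s["q"],s["ft_force"])
r=optics.get_image("top"); cv2.imwrite("pics/top1.png",r["image"][:,:,::-1])
E
```

```text
[0.42928138 0.11034957 0.09776793] [-9.54807437e-01  2.24824954e+01  1.03668470e+02 -3.65510958e-03
  5.39697246e+01  8.70853116e+01] [ 0.38696966  0.76551392 -0.22474116]
```

View pics/top1.png

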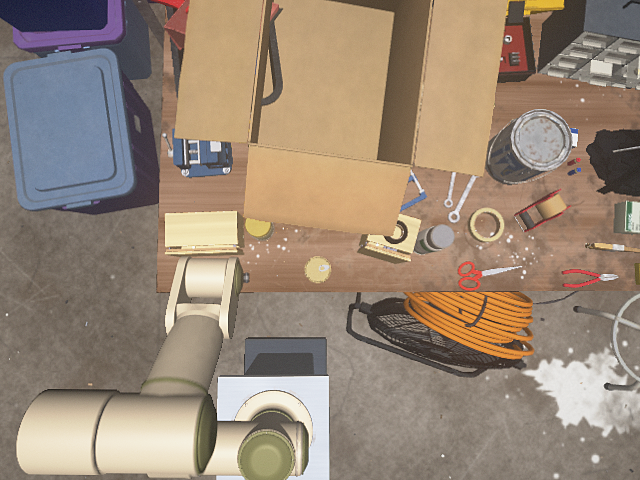

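The wrist stands in front of the door, at about (205,280). Next I creep towards the door.

Emit:
arm_command:
  commands: [1,0.05,0,0,0,0,0,1,0.09,0,0,0,0,0,1,0.1,0,0,0,0,0,1,0.104,0,0,0,0,0,1,0.108,0,0,0,0,0,1,0.108,0,0,0,0,0]

```text
time_s: 2.65
position: [0.4839, 0.1123, 0.1007]
tool_rot: [[0.999, 0.034, -0.0], [0.034, -0.999, 0.0], [-0.0, -0.0, -1.0]]
ft_force: [-0.2, 1.4, 0.3]
grip_width: -0.0004
gripper_force: 0.0
```

Emit:
arm_command:
  commands: [1,0.004,0,0,0,0,0,1,0.008,0,0,0,0,0,1,0.008,0,0,0,0,0]

```text
time_s: 2.9
position: [0.4877, 0.1124, 0.1004]
tool_rot: [[0.999, 0.034, -0.001], [0.034, -0.999, -0.0], [-0.001, 0.0, -1.0]]
ft_force: [-3.5, 0.0, 1.9]
grip_width: -0.0
gripper_force: 0.0
```

Emit:
arm_command:
  commands: [1,0.004,0,0,0,0,0,1,0.006,0,0,0,0,0,1,0.006,0,0,0,0,0]

```text
time_s: 3.15
position: [0.4899, 0.1127, 0.0999]
tool_rot: [[0.999, 0.035, -0.004], [0.035, -0.999, 0.0], [-0.004, -0.0, -1.0]]
ft_force: [-7.7, 0.3, 0.7]
grip_width: -0.0001
gripper_force: 0.0
```

Emit:
arm_command:
  commands: [1,0.004,0,0,0,0,0,1,0.004,0,0,0,0,0]

```text
time_s: 3.32
position: [0.4899, 0.1129, 0.0995]
tool_rot: [[0.999, 0.035, -0.009], [0.035, -0.999, -0.0], [-0.009, -0.0, -1.0]]
ft_force: [-16.2, -0.1, 4.7]
grip_width: -0.0004
gripper_force: 0.0
```

Emit:
arm_command:
  commands: [1,-0.3,0,0,0,0,0,1,-0.3,0,0,0,0,0,1,-0.3,0,0,0,0,0,1,-0.3,0,-0.2,0,0,0,1,-0.3,0,-0.2,0,0,0,1,-0.3,0,-0.2,0,0,0,1,-0.3,0,-0.2,0,0,0,1,-0.3,0,-0.2,0,0,0,1,-0.3,0,-0.2,0,0,0,1,-0.3,0,-0.2,0,0,0,1,-0.3,0,-0.2,0,0,0,1,-0.3,0,-0.2,0,0,0]

```text
time_s: 4.32
position: [0.3434, 0.1075, 0.1996]
tool_rot: [[0.999, 0.034, -0.002], [0.034, -0.999, 0.0], [-0.002, -0.0, -1.0]]
ft_force: [0.2, -0.1, 0.6]
grip_width: -0.0001
gripper_force: 0.0
```

```bash
python3 - <<'E'
from rig import env, optics
import cv2,pickle
s=env.observe();print(s["position"],s["q"],s["ft_force"])
r=optics.get_image("top"); pickle.dump(r,open("t2.pkl","wb"))
cv2.imwrite("pics/top2.png",cv2.resize(r["image"][195:300,150:350,::-1],None,fx=4,fy=4,interpolation=cv2.INTER_CUBIC))
E
```

```text
[0.34339798 0.10745543 0.19963709] [-1.68494351e+00  5.70817416e+00  1.06189579e+02  1.57663519e-03
  6.82000359e+01  8.63636658e+01] [ 0.23578936 -0.08724586  0.55926663]
```

View pics/top2.png

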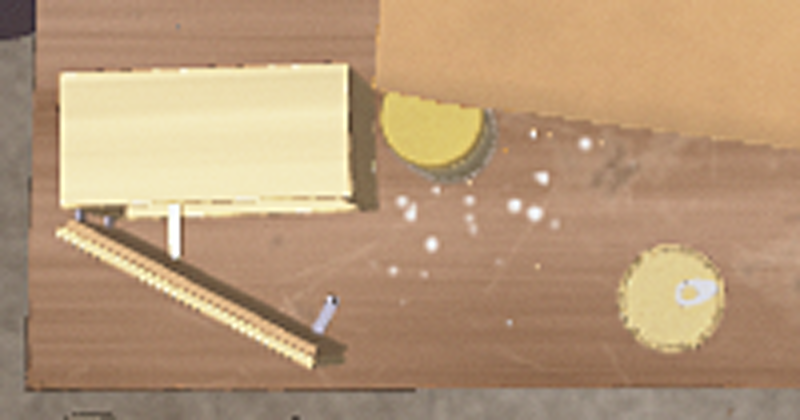

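The door now stands ajar at about 0.5 rad, with its free edge at crop (315,358). I'll go over the top of the door and down behind it.

Emit:
arm_command:
  commands: [1,0.272,0.054,0,0,0,0,1,0.272,0.054,0,0,0,0,1,0.272,0.054,0,0,0,0,1,0.272,0.054,0,0,0,0,1,0.272,0.054,0,0,0,0,1,0.272,0.054,0.06,0,0,0,1,0.272,0.054,0.13,0,0,0,1,0.272,0.054,0.2,0,0,0,1,0.272,0.054,0.2,0,0,0,1,0.272,0.054,0.2,0,0,0]

```text
time_s: 5.2
position: [0.4791, 0.0854, 0.1]
tool_rot: [[0.999, 0.034, -0.004], [0.034, -0.999, 0.0], [-0.004, -0.0, -1.0]]
ft_force: [1.0, 0.5, 1.1]
grip_width: 0.0003
gripper_force: 0.0
```

Emit:
arm_command:
  commands: [1,-0.025,-0.043,0,0,0,0,1,-0.051,-0.085,0,0,0,0,1,-0.08,-0.1,0,0,0,0,1,-0.108,-0.117,0,0,0,0,1,-0.137,-0.134,0,0,0,0,1,-0.168,-0.168,0,0,0,0,1,-0.199,-0.202,0,0,0,0,1,-0.218,-0.242,0,0,0,0,1,-0.236,-0.283,0,0,0,0,1,-0.242,-0.308,0,0,0,0,1,-0.247,-0.33,0,0,0,0,1,-0.247,-0.33,0,0,0,0]

```text
time_s: 6.2
position: [0.3514, 0.2475, 0.1026]
tool_rot: [[0.999, 0.036, 0.004], [0.036, -0.999, 0.002], [0.004, -0.002, -1.0]]
ft_force: [-0.4, -0.7, 0.2]
grip_width: -0.0
gripper_force: 0.0
```

Emit:
arm_command:
  commands: [1,0.01,0.08,0,0,0,0,1,0.02,0.16,0,0,0,0,1,0.02,0.24,0,0,0,0,1,0.02,0.3,-0.05,0,0,0,1,0.02,0.36,-0.12,0,0,0,1,0.02,0.44,-0.2,0,0,0,1,0.02,0.5,-0.25,0,0,0,1,0.02,0.5,-0.25,0,0,0,1,0.02,0.5,-0.25,0,0,0,1,0.02,0.5,-0.25,0,0,0,1,0.02,0.5,-0.25,0,0,0]

```text
time_s: 7.12
position: [0.369, -0.0031, 0.225]
tool_rot: [[0.999, 0.034, -0.001], [0.034, -0.999, 0.0], [-0.001, -0.0, -1.0]]
ft_force: [0.5, 0.2, -0.2]
grip_width: -0.0002
gripper_force: 0.0
```

```bash
python3 - <<'E'
from rig import env, optics
import cv2
s=env.observe();print(s["position"],s["ft_force"],s["qvel"])
r=optics.get_image("top")
cv2.imwrite("pics/top3.png",cv2.resize(r["image"][195:345,150:470,::-1],None,fx=2.5,fy=2.5,interpolation=cv2.INTER_CUBIC))
E
```

```text
[ 0.36902345 -0.00309463  0.22504926] [ 0.49657257  0.1807497  -0.15864894] [ 0.97758811  0.90685074  0.45895056  0.00442009 -0.07207003 -0.08980339]
```

View pics/top3.png

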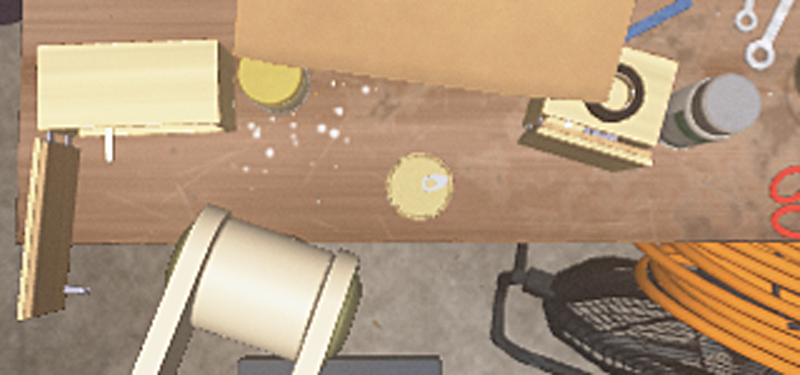

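The door now stands about square, from crop (35,140) to (20,318). The narrow cupboard is still shut, the other things haven't moved, and the arm is clear.

```bash
python3 -c "
from rig import env
print(env.close_job())"
```

```text
the job is handed in; nothing more can be done
None
```

The wide cupboard's door was pressed, sprang ajar to about 0.5 rad and was pushed open to about square; nothing else was seen to move, and the job was handed in at about 7 s (no verdict was returned).

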